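# Measure from the bar tray to the blue line and lock the tape

### The arm

A 6-joint arm with a two-finger parallel gripper is mounted at the origin on a cart in front of the work surface, level with it; the furniture and walls round the work are solid. World frame = base frame: x ahead of the robot, y to its left, z up, the work surface at z = 0. Lengths are in m, angles in degrees, forces in N, time in s.
With the tool pointing down it reaches from about 0.275 to 0.875 m from the base axis. Payload 12.5 kg.
Tool frame: the origin (TCP) lies on the mounting face of the last link; the fingertips stand 173 mm ahead of it and the grasp point (between the pads) lies 155 mm ahead of it; z points along the fingers, x is the direction in which the jaws open and shut, and the axes are right-handed (so a half turn about z gives the same grasp; the last joint's range is limited). The gripper opens to 85 mm and grips with 20 to 120 N. Pads are 22 mm wide; open, the fingers measure 114 mm over their backs; the gripper's body (76 mm by 85 mm) begins 54 mm behind the grasp point. The pads swing forward as they close: fully open they stand 13 mm farther back than shut.
Start: joints at [-69.19, 20.094, 94.641, -0, 65.266, -4.847], TCP at [0.238, -0.496, 0.405] pointing down, gripper open.
Joint ranges: [-157.81, 157.81], [-45, 120.19], [0.68, 151.7], [-89.99, 269.99], [4.06, 180], [-164.3, 164.3]. Speed limits (degrees/s): [127.2, 127.2, 159.86, 180, 180, 180].

### API

Orientations are given as a 3x3 rotation matrix whose columns are the frame's x, y, z axes.
In Python, from cell import robot, jaws, sensors, snapshot, camera_info, spot_in, mark_of gives the robot as it stands. Calls block until the motion is done:
- robot.reach(position, orientation): joint-space move of the TCP to a pose.
- robot.movel(position, rotation=None, velocity=0.15, guard=None): straight line of the TCP; rotation=None keeps the orientation; velocity is the mean speed in m/s. With guard (N) it stops when the force on the tool has changed by that much, and returns True; else False.
- robot.set_joints(angles): joint-space move.
- jaws.command_gripper(opening): opening from 0.0 (shut) to 1.0 (fully open); the grip force is fixed at half the most; returns when the fingers have stopped.
- robot.pause(seconds).
- robot.inverse_kinematics(position, orientation): joint angles nearest the present ones, or None.
- sensors.observe(): the state.
- snapshot(name): name is "scene" or "top" or "wrist"; returns (picture, depth): 400x640x3 uint8, red, green, blue; 400x640 float32, m along the optical axis (not along the pixel's ray), 0 where there is no reading.
- camera_info(name): a dict with "K" (3x3 intrinsics, pixels), "T" (4x4, takes a point from camera to world coordinates). Camera axes: x right, y down, z forward; pixel columns grow to the right and rows downward; lengths in m; the calibration is good to about 2 mm. The wrist camera is an equidistant fisheye: a pixel r from the principal point sees the ray r / f radians off the axis. A picture is of the moment at which its call begins: read the wrist's pose just before it. camera_info takes no time and is no camera call; for the wrist camera it gives the pose at the moment of the call.
A pose or a line that the arm cannot do raises robot.MotionError and nothing moves.
- robot.hand_in(): hands the job in, once; it reports no verdict.
Trained networks look in the newest picture that a camera, given by its name, has taken for a name from the list of things; names that differ only in an ending like _2 or _b are one class to them, and where a whole thing is asked for, a point or a joint stands for the part that bears it (a point fixed in the world has none). Each returns a list of dicts, best first, with "score" (0 to 1); they miss things now and then, are a little off and sometimes report something else, mostly with a low value. They report only what shows in the picture. A call takes as long as a camera call. They do not tell look-alikes from the thing itself.
- spot_in(camera, name): "position" ([column, row] in pixels, amid what is visible of it).
- mark_of(camera, name): "position" ([column, row] in pixels: a listed point, or the origin of a listed thing).
The state is a dict: "time_s": time; "joint_pos": joint angles; "dq": joint speeds; "joint_efforts": joint torques, N m; "ee_pos": TCP position; "orientation": TCP orientation; "force": force on the tool from outside, world axes, zero at the start; "wrist_torque": the same for the moment, N m; "gripper_width": opening from 0.0 (shut) to 1.0 (fully open).
Only numpy, scipy, OpenCV 4.12 (cv2) and the standard library are available. Lean on these libraries where they do the work, as an engineer would, in place of code of your own. Each camera call takes 0.05 s, during which the arm holds its last target.

### The job

Measure how far the blue line on the worktop lies from the walnut bar tray beside it (the tray out in front, not the one at the back): hook the end of the tape measure over the tray's short rim that faces the line, and draw the case straight back along the worktop, square to the rim, until the front of the case is level with the middle of the blue line. Then press the orange lock fully down and leave the tape standing there upright, still hooked on the rim and pulled out to the line, without disturbing the bottles and the stopper on the tray.

Things in the scene. Friction and masses are not known exactly. Their poses are not given: they have to be found in the camera images.
- tape_grip (a point): centre of the loose tape measure's case, 35 mm above its underside: a grey upright block with orange discs on its sides, 66 mm long (its x), 36 mm wide (its y; grasp here from above), 62 mm high, 0.5 kg, standing on the worktop. +x points the way the yellow blade comes out, +z up. Let go, it stands still by its weight against the spring.
- tape_front (a point): middle of the flat front face of the case, 33 mm ahead of the case's centre along its x and 31 mm above the underside; same axes as the case. This face is to be level with the blue line.
- hook (a point): end hook: this point lies on the back face (toward the case) of the steel lip, 1 mm above its lower end; axes as the case. Lip 22 mm wide, 2.5 mm thick, from 7.5 to 20 mm above the case's underside. Stiff straight yellow blade, 22 mm wide, its underside 17 mm above the case's. Fully run in, the lip's back face stands 40 mm ahead of the case's front (a rubber bumper fills the 12 mm next to it).
- blade (a joint): how far the blade is drawn out beyond its run-in position, m: 0 to 0.165. A spring always pulls it in, with 1.2 N at 0 and 2.0 N at 0.165. Front face to lip is 0.040 m plus this value.
- lock_top (a point): top of the orange thumb lock on top of the case (22 x 18 mm pad, 71.5 mm above the case's underside when up, 6 mm ahead of the case's centre); axes as the case.
- lock (a joint): thumb lock: 0 up (free), 0.005 m fully down (locked). It takes about 4 N to push down and stays where it is left. Down, it stops the blade from running in, within 2.5 mm.
- bar_tray: walnut bar tray out on the worktop (a like one by the back wall is only scenery), fixed, 190 mm along its x, 400 mm along its y, origin at the centre of its underside on the worktop. Rim all round, 8 mm thick, top at 14 mm; inner floor at 5 mm. The short rim at its +y end (outer face y = +200 mm, inner face y = +192 mm) is the one to hook.
- rim (a point): middle of the top inner edge of that short rim (tray x = 0, y = +192 mm, 14 mm above the worktop); axes as the tray. The hook must hang behind this edge, inside the tray.
- line: blue line of thin tape stuck on the worktop parallel to the rim, 160 mm long (its x) and 5 mm wide (its y), flat; origin at its middle, axes parallel to the tray's. It lies 110 to 170 mm outside the rim's outer face, along the tray's +y.
- bitters_amber: amber bitters bottle, 44 mm across, 105 mm high, standing on the tray; origin at the centre of its underside. Leave alone.
- bitters_green: green bitters bottle, 47 mm across, 120 mm high, standing on the tray; origin at the centre of its underside. Leave alone.
- stopper: metal bottle stopper, 34 mm across, 45 mm high, standing on the tray; origin at the centre of its underside. Leave alone.
Not all that is in view belongs to the job. There is more than one size of the part that bears tape_grip; the job needs the largest.

How it is judged (in metres and radians):
On the way, in this order (a step that is already met when the one before it is completed fails the run):
1. the hook hangs behind the rim and has drawn the blade out by at least 30 mm (value of joint blade above 0.03 m and y of hook in the frame of rim between -0.004 and 0.003 m and z of hook in the frame of rim below -0.002 m), for 0.1 s.
2. the case stands on the worktop with its front level with the line, the hook on the rim and the lock still up (y of tape_front in the frame of line between -0.006 and 0.006 m and height (world z) of tape_grip below 0.039 m and y of hook in the frame of rim between -0.004 and 0.003 m and z of hook in the frame of rim below -0.002 m and value of joint lock below 0.0025 m), for 0.2 s.
At the end, for the whole second after the job is handed in: Lock down at least 3.8 of 5 mm; case upright on the worktop, front within 6 mm of the middle of the blue line and within 60 mm of its centre sideways, square to the rim within 0.12 rad; hook behind the rim, lip within 4 mm of its inner face; bottles and stopper not moved (value of joint lock above 0.0038 m and y of tape_front in the frame of line between -0.006 and 0.006 m and x of tape_front in the frame of line between -0.06 and 0.06 m and angle between the x axis of tape_front and the y axis of rim, either way round below 0.12 rad and angle between tape_grip's own z axis and vertical below 0.06 rad and height (world z) of tape_grip below 0.038 m and y of hook in the frame of rim between -0.004 and 0.003 m and z of hook in the frame of rim below -0.002 m); the robot touches nothing.
It fails at once if a bottle or the stopper on the tray is moved by more than 15 mm (distance of any of bitters_amber, bitters_green, stopper from where it was at the start of the episode above 0.015 m).
It also fails if it takes over 51 s, if anything falls off the work surface, if the arm or the gripper's body presses on something with over 40 N, if the wrist force passes 120 N, or if a joint passes its speed limit or range.

## Working session

There is one attempt and no reset: what is moved stays moved. The work goes in short steps, each a Python script; the robot and the scene stay as the last script left them, time stands still between calls to the robot, and variables do not carry over. Pictures are saved under pics/ and viewed, and the job is handed in when it is done.

```bash
ls; mkdir -p pics
cat > h.py <<'E'
import numpy as np, cv2
from cell import robot, jaws, sensors, snapshot, camera_info, spot_in, mark_of
def save(n,p): cv2.imwrite('pics/'+n+'.png',cv2.cvtColor(p,cv2.COLOR_RGB2BGR))
def ray(cam,px,ci=None):
    ci=ci or camera_info(cam);K=np.array(ci['K']);T=np.array(ci['T'])
    a=np.array([(px[0]-K[0,2])/K[0,0],(px[1]-K[1,2])/K[1,1]])
    if cam=='wrist':
        th=np.hypot(*a); d=np.r_[a/max(th,1e-9)*np.sin(th),np.cos(th)]
    else: d=np.r_[a,1]
    return T[:3,3],T[:3,:3]@d
def atz(cam,px,z,ci=None):
    o,d=ray(cam,px,ci); return o+d*(z-o[2])/d[2]
def proj(cam,P,ci=None):
    ci=ci or camera_info(cam);K=np.array(ci['K']);T=np.array(ci['T'])
    p=T[:3,:3].T@(np.array(P)-T[:3,3])
    if cam=='wrist':
        r=np.hypot(p[0],p[1]);th=np.arctan2(r,p[2]);u=p[:2]/r*th
    else: u=p[:2]/p[2]
    return np.array([K[0,0]*u[0]+K[0,2],K[1,1]*u[1]+K[1,2]])
E
python3 - <<'E'
from h import *
np.set_printoptions(precision=4,suppress=True)
for c in ['scene','top','wrist']:
    p,d=snapshot(c);save(c+'0',p)
    print(c,np.array(camera_info(c)['T'])[:3,3])
    if c=='wrist':continue
    for n in ['tape_grip','hook','bar_tray','rim','line','lock_top','bitters_amber','bitters_green','stopper']:
        for f in (mark_of,):
            print(n,[(np.round(r['position']),round(r['score'],2)) for r in f(c,n)][:5])
print(sensors.observe()['time_s'])
E
```

```text
pics
scene [ 0.454  -1.0119  0.8513]
tape_grip [(array([321., 143.]), 0.97), (array([334., 125.]), 0.71), (array([273., 182.]), 0.67), (array([299., 295.]), 0.48)]
hook [(array([300., 296.]), 0.71), (array([267., 201.]), 0.64), (array([300., 140.]), 0.55), (array([311., 141.]), 0.44), (array([348., 132.]), 0.4)]
bar_tray [(array([325., 272.]), 0.84)]
rim [(array([326., 208.]), 0.72)]
line [(array([332., 171.]), 0.37)]
lock_top [(array([334., 117.]), 0.61), (array([321., 132.]), 0.6), (array([271., 175.]), 0.35), (array([328., 207.]), 0.29), (array([320., 143.]), 0.19)]
bitters_amber [(array([323., 274.]), 0.25)]
bitters_green [(array([301., 296.]), 0.7)]
stopper [(array([334., 329.]), 0.7), (array([346., 279.]), 0.68)]
top [ 0.3885 -0.0879  1.3166]
tape_grip [(array([174., 198.]), 0.71), (array([221., 213.]), 0.7), (array([285., 260.]), 0.5)]
hook [(array([212., 235.]), 0.6), (array([304., 260.]), 0.59), (array([191., 184.]), 0.57)]
bar_tray [(array([388., 207.]), 0.74)]
rim [(array([323., 203.]), 0.75)]
line [(array([259., 205.]), 0.47)]
lock_top [(array([220., 215.]), 0.53), (array([174., 194.]), 0.47), (array([286., 258.]), 0.43)]
bitters_amber [(array([400., 186.]), 0.82)]
bitters_green [(array([413., 226.]), 0.8)]
stopper [(array([443., 196.]), 0.45)]
wrist [ 0.3139 -0.4605  0.374 ]
1.05
```

View pics/top0.png

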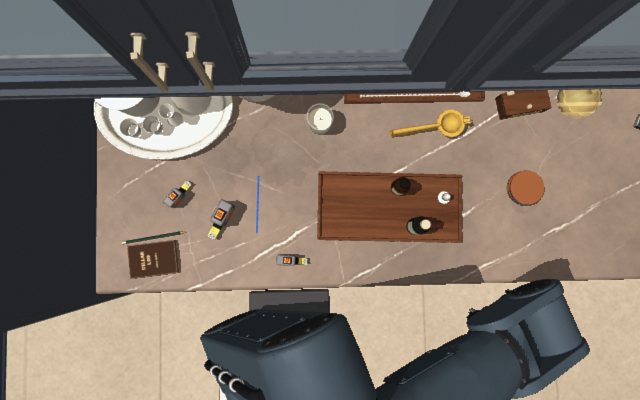

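View pics/scene0.png

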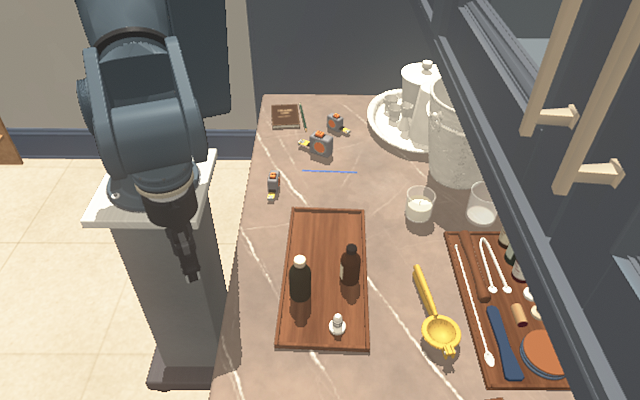

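Run:
```python
import cv2
i=cv2.imread('pics/top0.png');cv2.imwrite('pics/top0c.png',cv2.resize(i[150:290,150:350],None,fx=4,fy=4,interpolation=cv2.INTER_CUBIC))
i=cv2.imread('pics/scene0.png');cv2.imwrite('pics/scene0c.png',cv2.resize(i[90:240,240:400],None,fx=4,fy=4,interpolation=cv2.INTER_CUBIC))
```

```text
(no output)
```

View pics/top0c.png

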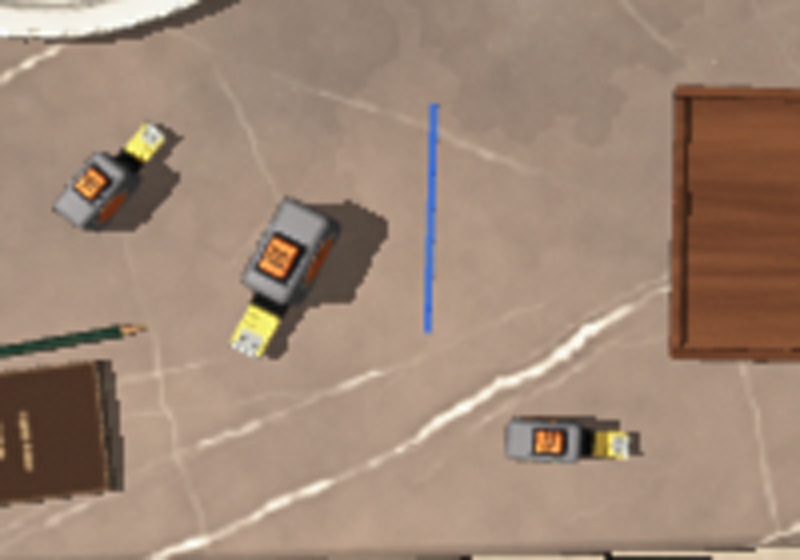

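View pics/scene0c.png

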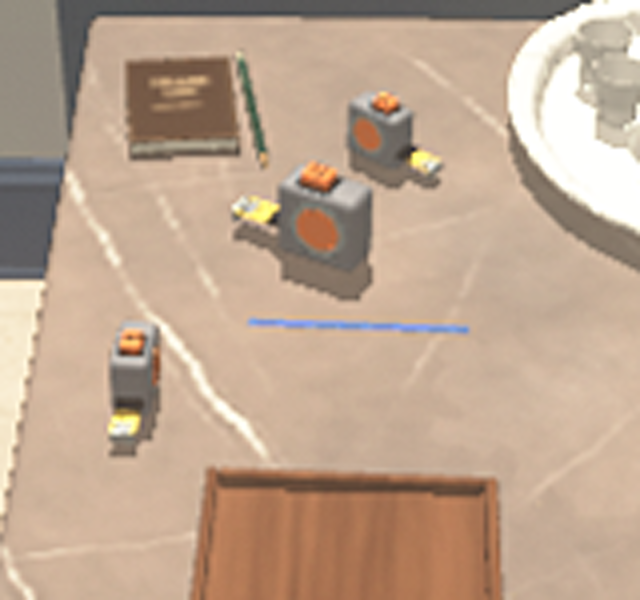

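Three tape measures appear in the top view: (221,213), (174,198) and (285,260). The middle one at (221,213) is clearly the largest, and the crop supports that. I'll measure it against the stated 66x36 mm before reaching for it.

Run:
```python
from h import *
np.set_printoptions(precision=4,suppress=True)
p,d=snapshot('top');hsv=cv2.cvtColor(p,cv2.COLOR_RGB2HSV)
m=cv2.inRange(hsv,(100,120,120),(125,255,255));ys,xs=np.nonzero(m)
k=(xs>240)&(xs<280)&(ys>165)&(ys<245);pts=np.c_[xs[k],ys[k]].astype(float)
W=np.array([atz('top',q,0)[:2] for q in pts]);c=W.mean(0)
u,s,v=np.linalg.svd(W-c);t=(W-c)@v[0];print('line c',c,'ctr',c+v[0]*(t.max()+t.min())/2,v[0],t.max()-t.min(),len(W),'ang',np.degrees(np.arctan2(v[0][1],v[0][0])))
print('rim mark',atz('top',(323,203),.014),'tray',atz('top',(388,207),0), 'corners')
for q in [(319.5,172),(462,174.5),(462.5,241),(318.5,240)]: print(atz('top',q,.014)[:2])
# orange pads & case tops from depth
ci=camera_info('top');K=np.array(ci['K']);T=np.array(ci['T'])
yy,xx=np.mgrid[:400,:640];P=np.stack([(xx-K[0,2])/K[0,0]*d,(yy-K[1,2])/K[1,1]*d,d],-1)@T[:3,:3].T+T[:3,3]
for (x,y) in [(221,213),(174,198),(285,260)]:
    w=P[y-22:y+23,x-22:x+23].reshape(-1,3);
    hi=w[:,2].max()
    f=w[(w[:,2]>hi-.02)]; r=cv2.minAreaRect((f[:,:2]*1000).astype(np.float32)); print('top',hi,np.median(f[:,2]),r)
    b=w[(w[:,2]>.012)&(w[:,2]<.026)];print('blade?',len(b),b.mean(0) if len(b) else 0)
for n in ['tape_grip','hook','lock_top']:
    print(n,[(r['position'],round(r['score'],2)) for r in mark_of('top',n)][:5])
w=P[180:230,325:330];print('tray floor z',np.median(w[...,2]),'table z',np.median(P[180:230,270:290,2]))
```

```text
line c [0.4906 0.049 ] ctr [0.4929 0.0489] [-0.999   0.0456] 0.1561839306865917 92 ang 177.3860209837713
rim mark [ 0.4899 -0.1337  0.014 ] tray [ 0.4755 -0.3157  0.    ] corners
[ 0.5763 -0.1263]
[ 0.5604 -0.5236]
[ 0.3756 -0.5161]
[ 0.3884 -0.1187]
top 1.3165797449605843 1.3165797449605843 ((388.49468994140625, -87.93718719482422), (0.0, 0.0), 0.0)
blade? 125 [0.4287 0.1579 0.0189]
top 1.3165797449605843 1.3165797449605843 ((388.49468994140625, -87.93718719482422), (0.0, 0.0), 0.0)
blade? 83 [0.5342 0.2488 0.0166]
top 1.3165797449605843 1.3165797449605843 ((388.49468994140625, -87.93718719482422), (0.0, 0.0), 0.0)
blade? 68 [ 0.3345 -0.0656  0.0159]
tape_grip [([172.0, 198.7], 0.74), ([285.7, 259.3], 0.65), ([220.7, 213.2], 0.56)]
hook [([209.4, 235.5], 0.67), ([189.2, 183.6], 0.47), ([258.0, 202.0], 0.45), ([303.9, 258.3], 0.41)]
lock_top [([285.4, 259.2], 0.5), ([172.8, 195.5], 0.48), ([217.8, 215.4], 0.43)]
tray floor z 0.004694198641107761 table z -0.0003161271132712251
```

Run:
```python
from h import *
np.set_printoptions(precision=4,suppress=True)
R=np.array(sensors.observe()['orientation']);print(R)
robot.reach([0.42,0.02,0.36],R)
ci=camera_info('wrist');p,d=snapshot('wrist');save('w1',p);np.save('w1.npy',p)
print(ci);print(sensors.observe()['time_s'],sensors.observe()['joint_pos'])
for n in ['tape_grip','hook','rim','line','lock_top','tape_front']:
    print(n,[(r['position'],round(r['score'],2)) for r in mark_of('wrist',n)][:4])
p,d=snapshot('top');save('top1',p);ci=camera_info('top');K=np.array(ci['K']);T=np.array(ci['T'])
yy,xx=np.mgrid[:400,:640];P=np.stack([(xx-K[0,2])/K[0,0]*d,(yy-K[1,2])/K[1,1]*d,d],-1)@T[:3,:3].T+T[:3,3]
P[d==0]=0
```

```text
[[ 0.433  -0.9014  0.    ]
 [-0.9014 -0.433  -0.    ]
 [ 0.     -0.     -1.    ]]
{'K': array([[309.7069,   0.    , 313.1612],
       [  0.    , 309.7069, 194.7376],
       [  0.    ,   0.    ,   1.    ]]), 'T': array([[ 0.4323, -0.8545, -0.288 ,  0.4959],
       [-0.9017, -0.4096, -0.1383,  0.0547],
       [ 0.0003,  0.3195, -0.9476,  0.3294],
       [ 0.    ,  0.    ,  0.    ,  1.    ]])}
3.275 [ -3.6979  10.0372 115.3947  -0.0047  54.5544  60.6986]
tape_grip [([137.8, 8.7], 0.98), ([221.6, 84.9], 0.82), ([320.3, 258.4], 0.82), ([591.8, 260.3], 0.53)]
hook [([181.4, 124.7], 0.88), ([359.0, 267.5], 0.83)]
rim [([451.7, 180.8], 0.57)]
line [([316.5, 98.2], 0.67)]
lock_top [([207.1, 87.5], 0.94), ([325.2, 273.7], 0.6)]
tape_front [([200.8, 105.7], 0.97), ([343.0, 264.3], 0.97), ([318.2, 97.0], 0.69)]
```

View pics/w1.png

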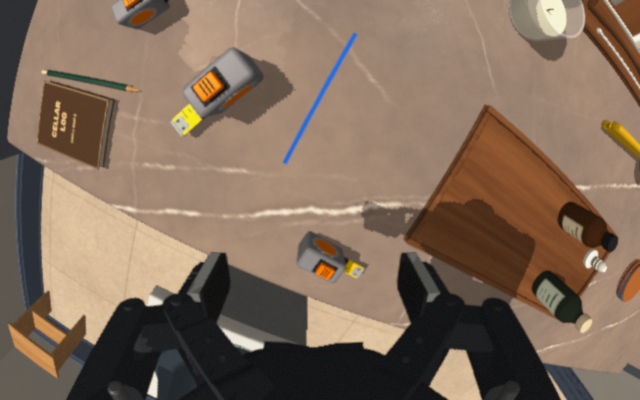

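The wrist view shows the big tape at (222,85) with its blade end at (182,122). The line runs from (355,34) to (285,163), and the tray's near rim from (488,106) to (406,240).

Run:
```python
import cv2
i=cv2.imread('pics/w1.png')
cv2.imwrite('pics/w1a.png',cv2.resize(i[35:150,160:290],None,fx=5,fy=5,interpolation=cv2.INTER_CUBIC))
cv2.imwrite('pics/w1b.png',cv2.resize(i[95:255,395:505],None,fx=3.6,fy=3.6,interpolation=cv2.INTER_CUBIC))
```

```text
(no output)
```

View pics/w1a.png

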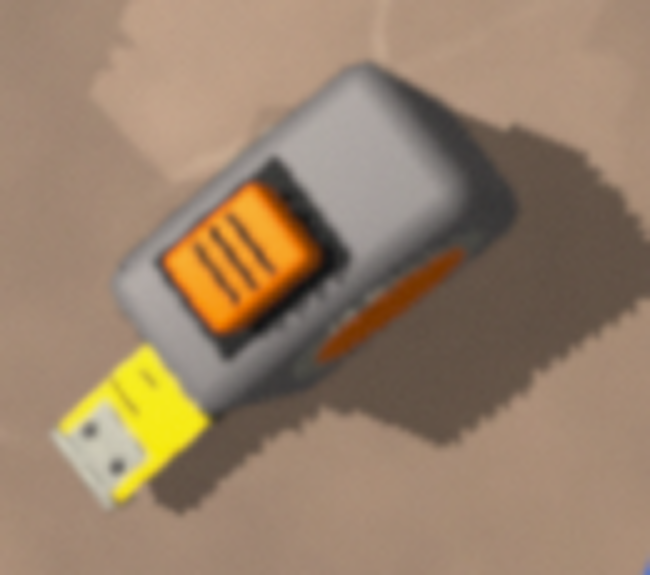

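View pics/w1b.png

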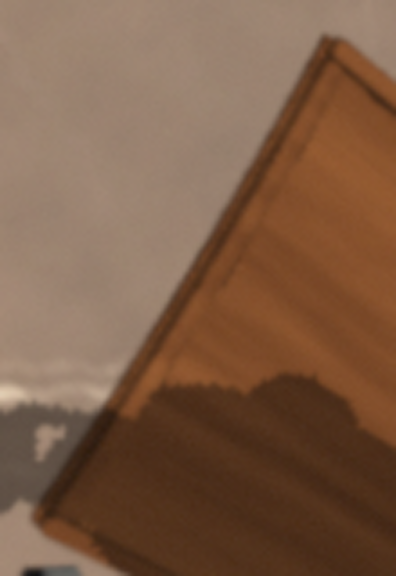

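Run:
```python
from h import *
np.set_printoptions(precision=4,suppress=True)
ci=camera_info('wrist');p=np.load('w1.npy')
A=lambda q,z:atz('wrist',q,z,ci)[:2]
lip=A((176,128.7),.02);lock=A((208,86.6),.0715);h=lip-lock;print('lip',lip,'lock',lock,np.linalg.norm(h),np.degrees(np.arctan2(h[1],h[0])))
h/=np.linalg.norm(h);print('centre',lock-.006*h, lip-.0755*h)
f=lambda q:(160+q[0]/5,35+q[1]/5)
# top corners of case z .062
for q in [(365,62),(470,195),(118,280),(215,412)]: print(A(f(q),.060))
g=lambda q:(395+q[0]/3.6,95+q[1]/3.6)
print('tray outer', A(g((326,37)),.0),A(g((38,512)),.0)); print('top outer',A(g((333,42)),.014),A(g((44,515)),.014))
hsv=cv2.cvtColor(p,cv2.COLOR_RGB2HSV);m=cv2.inRange(hsv,(100,120,120),(125,255,255));ys,xs=np.nonzero(m)
k=(xs>270)&(xs<370)&(ys>20)&(ys<180)
W=np.array([A(q,0) for q in np.c_[xs[k],ys[k]]]);c=W.mean(0);u,s,v=np.linalg.svd(W-c);t=(W-c)@v[0]
print('line',c+v[0]*(t.max()+t.min())/2,v[0],np.ptp(t),np.percentile((W-c)@v[1],[2,98]))
print('net rim',A((451.7,180.8),.014),'net line',A((316.5,98.2),0))
p,d=snapshot('top');ct=camera_info('top');K=np.array(ct['K']);T=np.array(ct['T'])
yy,xx=np.mgrid[:400,:640];P=np.stack([(xx-K[0,2])/K[0,0]*d,(yy-K[1,2])/K[1,1]*d,d],-1)@T[:3,:3].T+T[:3,3]
P[d==0]=0
for (x,y) in [(221,213),(174,198)]:
    w=P[y-22:y+23,x-22:x+23].reshape(-1,3);hi=np.sort(w[:,2])[-3]
    f=w[w[:,2]>hi-.02];print(hi,cv2.minAreaRect((f[:,:2]*1000).astype(np.float32)))
save('top1',p)
```

```text
lip [0.4054 0.1737] lock [0.4659 0.1396] 0.06950769391690934 150.59559118861344
centre [0.4711 0.1366] [0.4711 0.1366]
[0.5051 0.1365]
[0.4906 0.109 ]
[0.4524 0.1642]
[0.4371 0.1369]
tray outer [ 0.5818 -0.1265] [ 0.395  -0.1186]
top outer [ 0.5781 -0.1219] [ 0.3992 -0.1137]
line [0.4953 0.0481] [-0.999  0.045] 0.15913753785211115 [-0.0021  0.0021]
net rim [ 0.4829 -0.1255] net line [0.4932 0.05  ]
0.5227424051437377 ((416.781982421875, 72.88958740234375), (17.451082229614258, 31.570287704467773), 86.2245101928711)
0.05729890890109113 ((513.2120971679688, 271.5369567871094), (29.02119255065918, 50.184505462646484), 49.05241012573242)
```

The lip-to-lock distance comes out at 69.5 mm, exactly as expected for the largest tape. It is centred at (0.471, 0.137) with heading about 151°. Next is the grasp.

```bash
cat >> h.py <<'E'
np.set_printoptions(precision=4,suppress=True)
def down(yaw):
    a=np.radians(yaw);x=np.array([np.cos(a),np.sin(a),0]);z=np.array([0,0,-1.]);return np.c_[x,np.cross(z,x),z]
U=np.array([np.sin(np.radians(2.5)),np.cos(np.radians(2.5))])
LINE=np.array([.494,.0483])
E
python3 - <<'E'
from h import *
R=down(151.3-270)
robot.reach([.471,.1366,.30],R);print(sensors.observe()['joint_pos'])
jaws.command_gripper(0.75)
print(robot.movel([.471,.1366,.192],velocity=.12,guard=15))
jaws.command_gripper(0.0)
s=sensors.observe();print(s['gripper_width'],s['ee_pos'],s['force'])
ci=camera_info('wrist');p,_=snapshot('wrist');save('w2',p);p,_=snapshot('top');save('top2',p);print(s['time_s'])
E
```

```text
[ 10.7084  22.2523 108.7703  -0.0044  48.9694 129.3476]
False
0.40989169115718044 [0.4712 0.1366 0.1927] [-1.3548  0.7974  5.8222]
6.5417
```

View pics/w2.png

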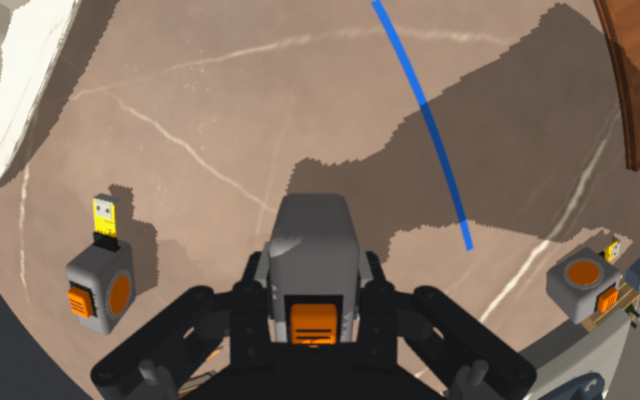

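Run:
```python
from h import *
robot.movel([.471,.1366,.28],velocity=.15)
c=LINE-.117*U
robot.reach([*c,.26],down(-2.5));s=sensors.observe();print(s['joint_pos'],s['force'],s['ee_pos'])
robot.movel([*c,.222],velocity=.12)
for n in ['top','scene']:
    p,_=snapshot(n);save(n+'3',p)
    for k in ['hook','rim','tape_front']: print(n,k,[(r['position'],round(r['score'],2)) for r in mark_of(n,k)][:4])
print('expect hook px',[proj(n,[*(LINE-.19*U),.0385]) for n in ['top','scene']])
print(sensors.observe()['time_s'])
i=cv2.imread('pics/top3.png');cv2.imwrite('pics/top3c.png',cv2.resize(i[150:270,230:380],None,fx=5,fy=5,interpolation=cv2.INTER_CUBIC))
i=cv2.imread('pics/scene3.png');cv2.imwrite('pics/scene3c.png',cv2.resize(i[120:260,260:400],None,fx=4,fy=4,interpolation=cv2.INTER_CUBIC))
```

```text
[-13.3715  26.4605 109.621    0.0033  43.9352 -10.8534] [ 1.0141  0.0354 -4.8578] [ 0.4889 -0.0684  0.2599]
top hook [([191.9, 185.7], 0.49)]
top rim [([322.9, 205.6], 0.7)]
top tape_front [([178.5, 192.3], 0.83)]
scene hook [([268.5, 199.3], 0.62), ([329.7, 203.5], 0.52)]
scene rim [([327.8, 206.7], 0.77)]
scene tape_front [([325.6, 190.1], 0.68), ([274.5, 187.7], 0.61), ([326.1, 180.5], 0.44)]
expect hook px [array([326.2125, 203.7676]), array([327.5964, 205.9637])]
10.3417
```

View pics/top3c.png

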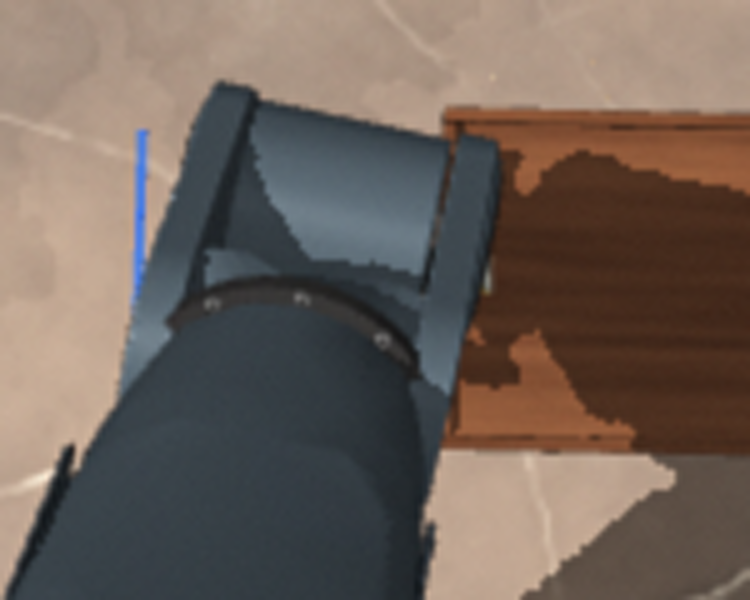

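View pics/scene3c.png

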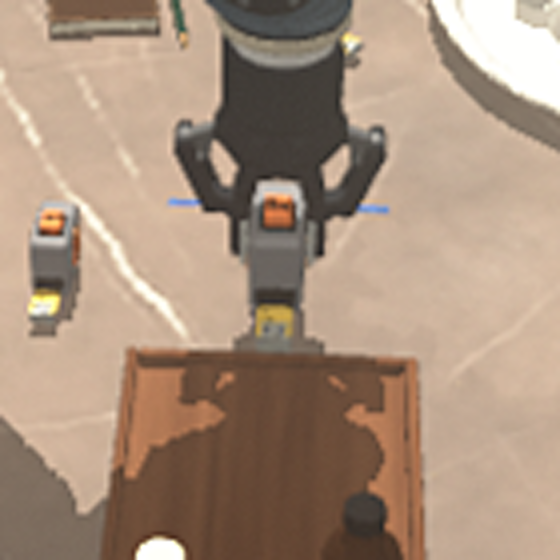

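Run:
```python
from h import *
for n in ['top','scene']: print(n,'rim proj',[proj(n,[*(LINE-s*U),.014]) for s in (.17,.178)], 'hook-lip lowered',proj(n,[*(LINE-.19*U),.0085]))
i=cv2.imread('pics/scene0.png');cv2.imwrite('pics/s0d.png',cv2.resize(i[195:225,285:375],None,fx=8,fy=8,interpolation=cv2.INTER_CUBIC))
```

```text
top rim proj [array([318.6121, 204.3061]), array([321.5112, 204.3636])] hook-lip lowered [325.7809 204.5994]
scene rim proj [array([327.6001, 207.6036]), array([327.5114, 209.7169])] hook-lip lowered [327.3284 214.464 ]
```

View pics/s0d.png

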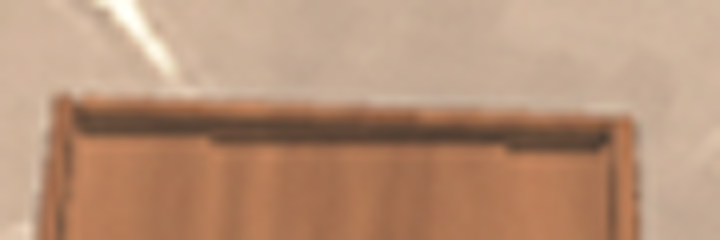

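The predicted rim edges (scene rows 207.6 and 209.7) match the picture, so I'll lower the hook and draw the case back.

Run:
```python
from h import *
c=LINE-.117*U
print(robot.movel([*c,.1930],velocity=.06,guard=8));s=sensors.observe();print(s['ee_pos'],s['force'])
f0=np.array(s['force'])
d=LINE-.05*U
print(robot.movel([*d,.1930],velocity=.06,guard=15));s=sensors.observe();print(s['ee_pos'],np.array(s['force'])-f0)
robot.pause(.15)
p,_=snapshot('scene');save('scene4',p);print(s['time_s'])
i=cv2.imread('pics/scene4.png');cv2.imwrite('pics/scene4c.png',cv2.resize(i[120:260,260:400],None,fx=4,fy=4,interpolation=cv2.INTER_CUBIC))
```

```text
True
[ 0.4885 -0.0685  0.1926] [-1.6796 -1.4738  5.7229]
False
[ 0.4917 -0.0018  0.1928] [  2.7039   0.0661 -11.7892]
12.1
```

View pics/scene4c.png

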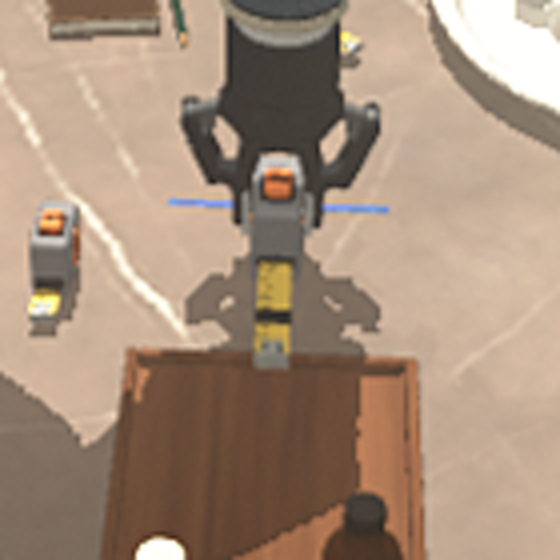

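The hook has caught the rim and the blade is running out. Next I draw to the line.

Run:
```python
from h import *
d=LINE+.033*U
print(robot.movel([*d,.1930],velocity=.06,guard=20));s=sensors.observe();print(s['ee_pos'],s['force'])
robot.pause(.2)
p,_=snapshot('scene');save('scene5',p);p,_=snapshot('top');save('top5',p);print(s['time_s'])
# predicted front-bottom edge & line
f=LINE; X=np.array([U[1],-U[0]])
print([proj('scene',[*(f+X*a),.0]) for a in(-.018,.018)],[proj('scene',[*(f+X*a),.060]) for a in(-.018,.018)],[proj('scene',[*(f+X*a),.0]) for a in(-.08,.08)])
i=cv2.imread('pics/scene5.png');cv2.imwrite('pics/scene5c.png',cv2.resize(i[110:230,280:380],None,fx=6,fy=5,interpolation=cv2.INTER_CUBIC))
```

```text
False
[0.4955 0.081  0.193 ] [-1.2244 -1.3911 -5.5811]
13.8333
[array([322.9675, 170.7418]), array([335.3824, 171.1809])] [array([323.321 , 154.1093]), array([336.1062, 154.551 ])] [array([301.6218, 169.9869]), array([356.7994, 171.9383])]
```

View pics/scene5c.png

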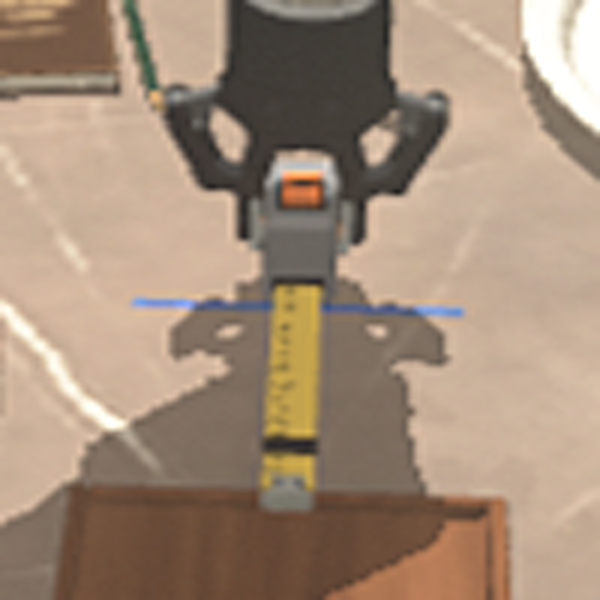

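Run:
```python
from h import *
i=cv2.imread('pics/scene5.png');cv2.imwrite('pics/scene5d.png',cv2.resize(i[145:185,305:355],None,fx=14,fy=14,interpolation=cv2.INTER_NEAREST))
b=cv2.imread('pics/scene0.png')
```

```text
(no output)
```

View pics/scene5d.png

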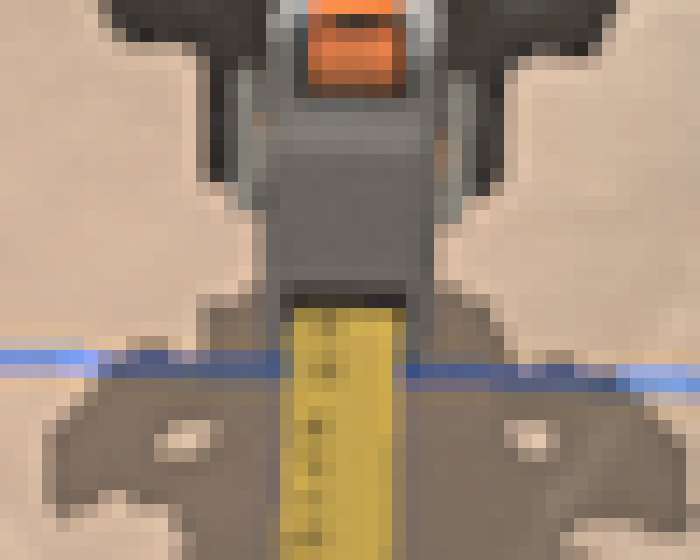

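The front looks level with the line or up to about 3 mm behind it. I'll release and check from close by with the wrist camera.

Run:
```python
from h import *
jaws.command_gripper(0.75);robot.pause(.3)
o=np.array(sensors.observe()['ee_pos'])
robot.movel([o[0],o[1],.29],velocity=.2)
robot.reach([.43,-.04,.29],down(-64.4))
ci=camera_info('wrist');p,_=snapshot('wrist');save('w6',p)
import pickle;pickle.dump(ci,open('w6.pkl','wb'))
s=sensors.observe();print(s['time_s'],ci['T'][:3,3])
for k in ['hook','rim','tape_front','line','lock_top']: print(k,[(r['position'],round(r['score'],2)) for r in mark_of('wrist',k)][:3])
```

```text
16.3 [ 0.5058 -0.0044  0.2587]
hook [([312.7, 291.0], 0.76)]
rim [([433.0, 180.0], 0.96)]
tape_front [([284.3, 287.6], 0.9), ([244.4, 82.1], 0.73), ([430.4, 180.7], 0.45)]
line [([542.2, 250.5], 0.54)]
lock_top [([195.3, 59.5], 0.7), ([257.2, 297.6], 0.52)]
```

View pics/w6.png

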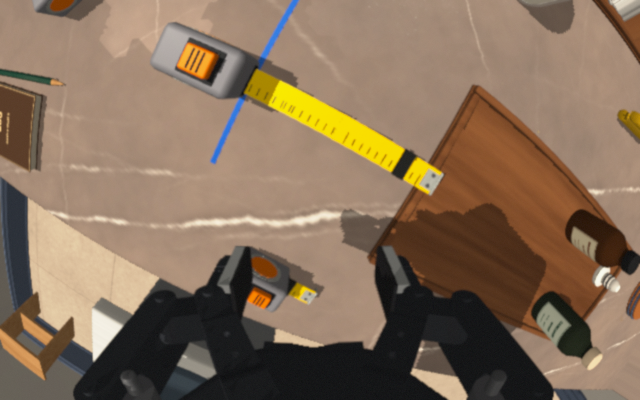

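Run:
```python
from h import *
import pickle;ci=pickle.load(open('w6.pkl','rb'))
i=cv2.imread('pics/w6.png')
c=cv2.resize(i[40:125,190:300],None,fx=7,fy=7,interpolation=cv2.INTER_CUBIC)
X=np.array([U[1],-U[0]])
cv2.imwrite('pics/w6c.png',c)
cv2.imwrite('pics/w6e.png',cv2.resize(i[130:220,380:470],None,fx=6,fy=6,interpolation=cv2.INTER_CUBIC))
p=cv2.cvtColor(i,cv2.COLOR_BGR2RGB);hsv=cv2.cvtColor(p,cv2.COLOR_RGB2HSV);m=cv2.inRange(hsv,(100,120,120),(125,255,255));ys,xs=np.nonzero(m)
k=(xs>205)&(xs<305)&(ys<170);A=lambda q,z:atz('wrist',q,z,ci)[:2]
W=np.array([A(q,0) for q in np.c_[xs[k],ys[k]]]);cc=W.mean(0);u,s,v=np.linalg.svd(W-cc);t=(W-cc)@v[0];print('line pts',cc,v[0],np.ptp(t),np.percentile((W-cc)@v[1],[2,98]))
print('line y at x=.494',cc[1]+(v[0][1]/v[0][0])*(.494-cc[0]))
```

```text
line pts [0.4968 0.0477] [-0.9989  0.0462] 0.15791539140570693 [-0.0022  0.0021]
line y at x=.494 0.04786212395702454
```

View pics/w6c.png

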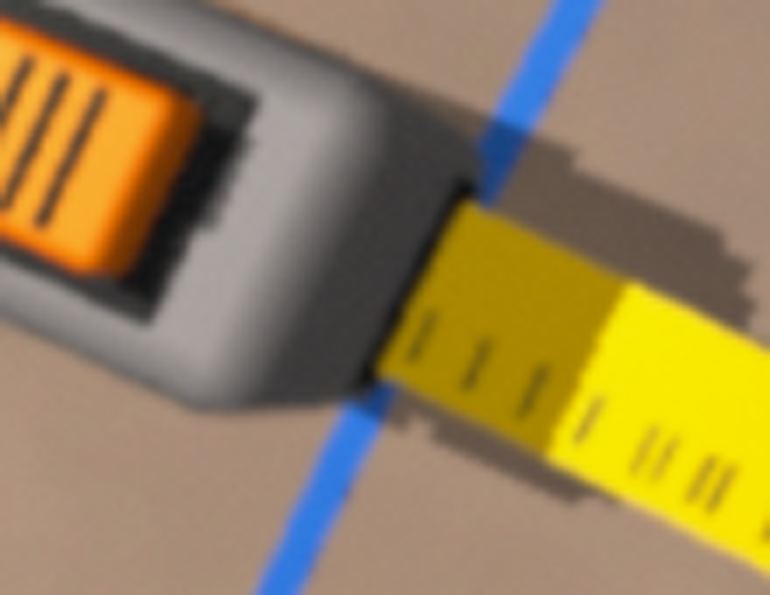

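View pics/w6e.png

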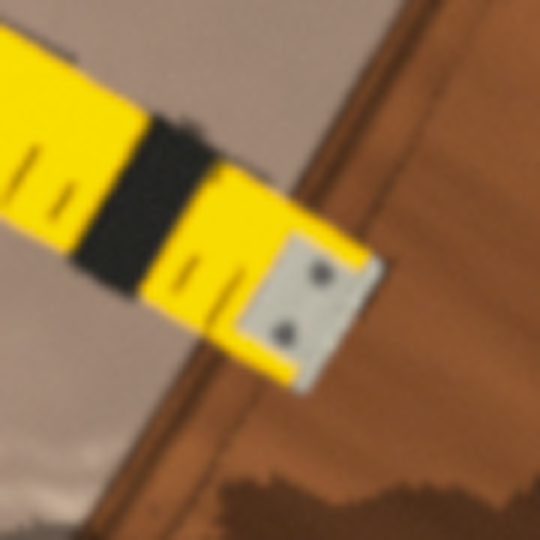

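Run:
```python
from h import *
import pickle;ci=pickle.load(open('w6.pkl','rb'))
A=lambda q,z:atz('wrist',q,z,ci)[:2]
L=np.array([.494,.04786]);S=lambda P:((P-L)@U, (P-L)@np.array([U[1],-U[0]]))
print('slot',S(A((250.3,80.3),.019)),S(A((250.3,80.3),.017)))
lip=A((437.3,184.5),.0195);print('lip front',lip,S(lip),'->lip back s',S(lip)[0]+.0025)
# net: front (244.4,82.1) z .031, lock (195.3,59.5) z .0715
print('net front',S(A((244.4,82.1),.031)),'net lock->front',S(A((195.3,59.5),.0715))[0]-.027)
f=lambda q:(190+q[0]/7,40+q[1]/7)
lk=A(f((80,160)),.0715);print('lock',lk,S(lk))
print('bottom corners',S(A(f((478,178)),0.001)),S(A(f((355,398)),0.001)))
bl=A(f((422,282)),.018);h=lip-bl;print('heading vs',np.degrees(np.arctan2(h[1],h[0])),np.linalg.norm(h))
# inner rim line from e crop
g=lambda q:(380+q[0]/6,130+q[1]/6)
for a in [(455,65),(370,215),(240,410),(150,535)]: print('inner',S(A(g(a),.014)))
```

```text
slot (np.float64(-0.003571586013660654), np.float64(0.0013932697897685688)) (np.float64(-0.0031700724910892855), np.float64(0.0012874871850059098))
lip front [ 0.4871 -0.1306] (np.float64(-0.1786211160015036), np.float64(0.0009387497692475586)) ->lip back s -0.1761211160015036
net front (np.float64(-0.002585492607781252), np.float64(-0.001065094845796353)) net lock->front -0.0026940196289648825
lock [0.496  0.0673] (np.float64(0.019475015632300766), np.float64(0.0011139859374930997))
bottom corners (np.float64(-0.00021046463614262794), np.float64(0.014481057937266928)) (np.float64(0.0010817572588628908), np.float64(-0.01554807398232934))
heading vs -92.63298171812542 0.17526615206607699
inner (np.float64(-0.17498212148948342), np.float64(0.04156575851057103))
inner (np.float64(-0.17553292569500684), np.float64(0.016473255768383602))
inner (np.float64(-0.17434415111992263), np.float64(-0.017684521339715816))
inner (np.float64(-0.17313765800063702), np.float64(-0.040498165264946304))
```

The estimates spread from -3.4 to +1 mm. One look with the camera straight above the front edge removes the parallax.

Run:
```python
from h import *
robot.movel([.418,.013,.27],velocity=.2)
robot.pause(.1)
ci=camera_info('wrist');p,_=snapshot('wrist');save('w7',p)
import pickle;pickle.dump(ci,open('w7.pkl','wb'))
print(sensors.observe()['time_s'],ci['T'][:3,3]);q=proj('wrist',[.494,.048,.03],ci);print(q)
x,y=int(q[0]),int(q[1]);x0,y0=max(x-55,0),max(y-40,0);print(x0,y0)
i=cv2.imread('pics/w7.png');cv2.imwrite('pics/w7c.png',cv2.resize(i[y0:y0+80,x0:x0+110],None,fx=7,fy=7,interpolation=cv2.INTER_CUBIC))
```

```text
17.1417 [0.4941 0.0478 0.2397]
[312.6291  94.2511]
257 54
```

View pics/w7c.png

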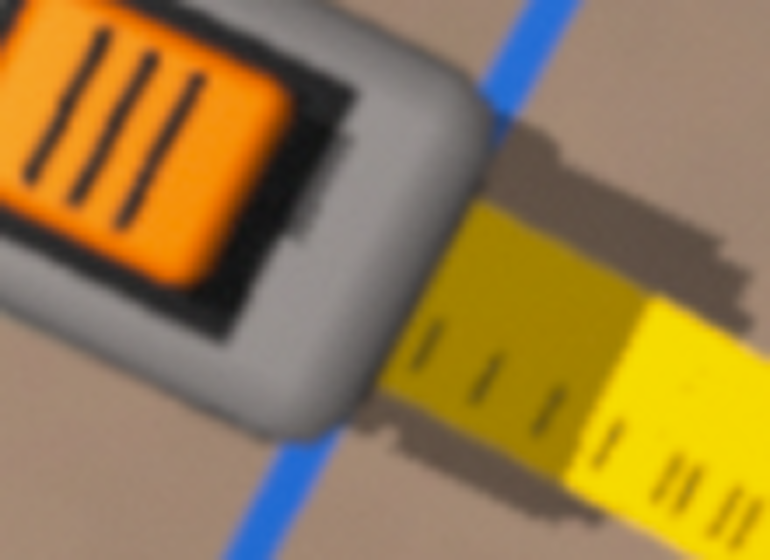

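Looking straight down, the front face is about 3 mm past the line's middle on the tray side, which agrees with the slot and network estimates. I'll regrip and pull back 2.8 mm.

Run:
```python
from h import *
robot.movel([.418,.013,.30],velocity=.3)
d=LINE+.033*U
robot.reach([*d,.29],down(-2.5))
print(robot.movel([*d,.1932],velocity=.15,guard=15))
jaws.command_gripper(0.0)
o=sensors.observe();print(o['ee_pos'],o['force'],o['gripper_width'])
e=np.array(o['ee_pos']);e[:2]+=.0028*U
print(robot.movel(e,velocity=.02,guard=20));robot.pause(.2);print(sensors.observe()['ee_pos'])
jaws.command_gripper(0.75);robot.pause(.3)
robot.movel([e[0],e[1],.29],velocity=.2)
robot.reach([.418,.013,.28],down(-64.4));robot.pause(.1)
ci=camera_info('wrist');p,_=snapshot('wrist');save('w8',p)
import pickle;pickle.dump(ci,open('w8.pkl','wb'))
print(sensors.observe()['time_s'],ci['T'][:3,3]);q=proj('wrist',[.494,.048,.03],ci);print(q)
x,y=int(q[0]),int(q[1]);x0,y0=max(x-55,0),max(y-40,0);print(x0,y0)
i=cv2.imread('pics/w8.png');cv2.imwrite('pics/w8c.png',cv2.resize(i[y0:y0+80,x0:x0+110],None,fx=7,fy=7,interpolation=cv2.INTER_CUBIC))
```

```text
False
[0.4957 0.0812 0.1941] [-1.5295 -1.3091  6.998 ] 0.4130480532174615
False
[0.4957 0.0842 0.1942]
22.3 [0.494  0.0486 0.2491]
[313.9513  94.2651]
258 54
```

View pics/w8c.png

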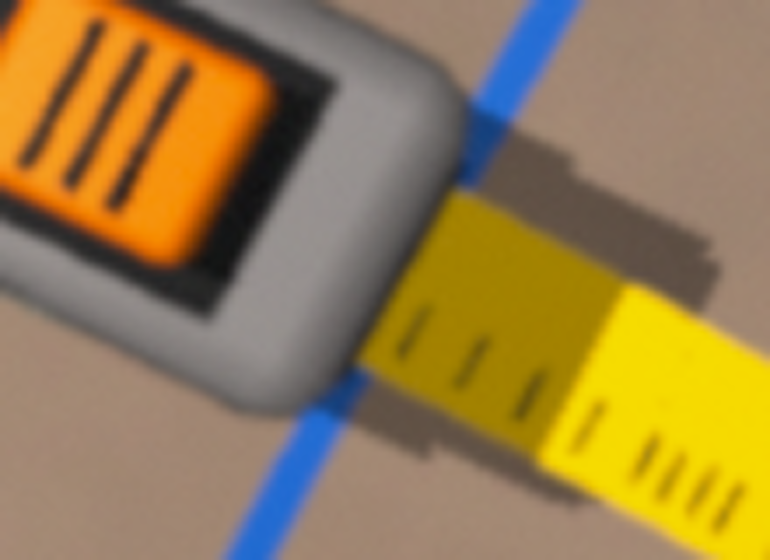

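View pics/w8.png

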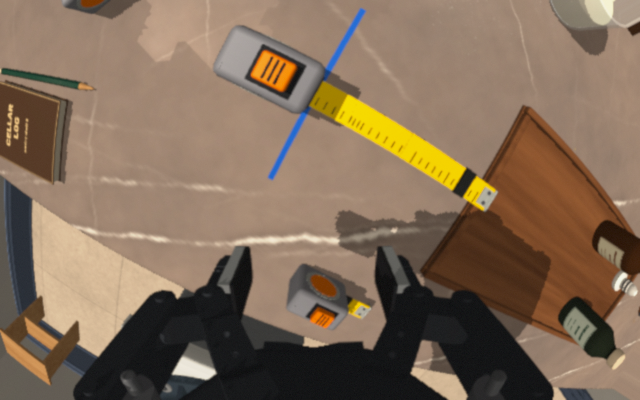

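The front edge is now within about 0.5 mm of the line's middle and the tape is still hooked. Next I press the lock.

Run:
```python
from h import *
import pickle;ci=pickle.load(open('w8.pkl','rb'))
print('lock px est',atz('wrist',(277,72.6),.0715,ci),'net',[(r['position'],atz('wrist',r['position'],.0715,ci),r['score']) for r in mark_of('wrist','lock_top')][:2])
l=np.array([.494,.0479])+.027*U;print(l)
jaws.command_gripper(0.0)
robot.reach([*l,.29],down(-2.5))
robot.movel([*l,.250],velocity=.1,guard=10)
f=np.array(sensors.observe()['force'])
r=robot.movel([*l,.236],velocity=.012,guard=16)
s=sensors.observe();print(r,s['ee_pos'],np.array(s['force'])-f)
robot.pause(.15);s=sensors.observe();print(s['ee_pos'],np.array(s['force'])-f)
robot.movel([*l,.29],velocity=.1)
robot.reach([.418,.013,.28],down(-64.4));robot.pause(.1)
ci=camera_info('wrist');p,_=snapshot('wrist');save('w9',p)
i=cv2.imread('pics/w9.png');cv2.imwrite('pics/w9c.png',cv2.resize(i[54:134,258:368],None,fx=7,fy=7,interpolation=cv2.INTER_CUBIC))
p,_=snapshot('scene');save('scene9',p);print(sensors.observe()['time_s'])
i=cv2.imread('pics/scene9.png');cv2.imwrite('pics/scene9c.png',cv2.resize(i[110:230,280:380],None,fx=6,fy=5,interpolation=cv2.INTER_CUBIC))
```

```text
lock px est [0.4965 0.0724 0.0715] net [([272.2, 71.2], array([0.4961, 0.0752, 0.0715]), 0.8), ([321.9, 320.6], array([ 0.3531, -0.0265,  0.0715]), 0.69)]
[0.4952 0.0749]
True [0.4954 0.0749 0.2399] [-3.4924 -0.2697 10.4388]
[0.4954 0.0749 0.2399] [-2.2988 -0.9493  8.5082]
27.175
```

View pics/w9c.png

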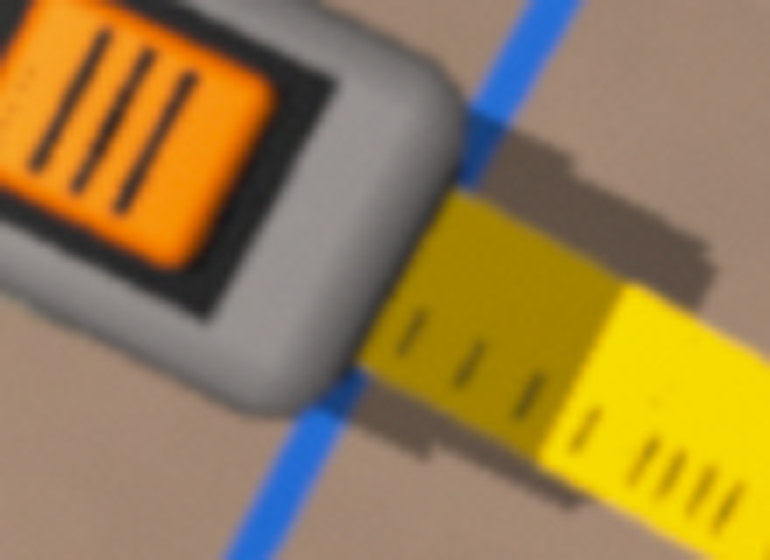

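View pics/scene9c.png

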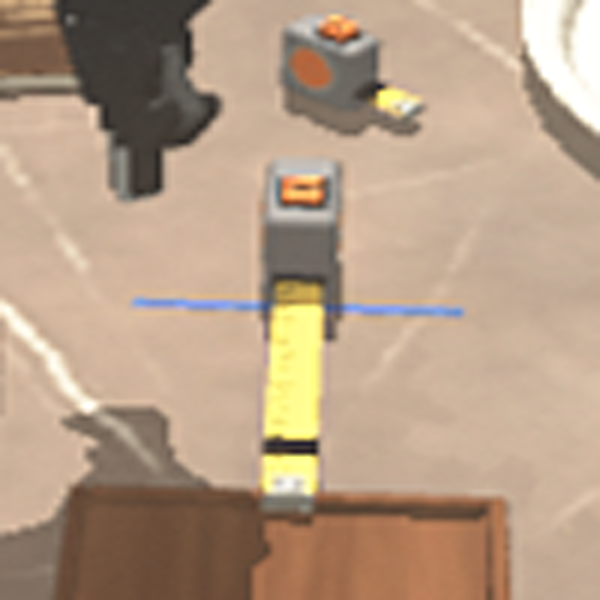

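The position is unchanged after the press, and the lock looks lower. A second, firmer press will confirm it is at its stop.

Run:
```python
from h import *
l=np.array([.494,.0479])+.0275*U
robot.reach([*l,.29],down(-2.5))
robot.movel([*l,.250],velocity=.1,guard=10)
f=np.array(sensors.observe()['force'])
r=robot.movel([*l,.232],velocity=.015,guard=4)
s=sensors.observe();print('contact',r,s['ee_pos'],np.array(s['force'])-f)
r=robot.movel([*l,.2345],velocity=.01,guard=22)
s=sensors.observe();print(r,s['ee_pos'],np.array(s['force'])-f)
robot.pause(.1)
robot.movel([*l,.29],velocity=.1)
robot.reach([.418,.013,.28],down(-64.4));robot.pause(.1)
ci=camera_info('wrist');p,_=snapshot('wrist');save('w10',p)
i=cv2.imread('pics/w10.png');cv2.imwrite('pics/w10c.png',cv2.resize(i[14:214,208:508],None,fx=2.6,fy=2.6,interpolation=cv2.INTER_CUBIC))
p,_=snapshot('top');save('top10',p);print(sensors.observe()['time_s'])
a=cv2.imread('pics/w8.png').astype(int);b=i.astype(int);print('lip shift diff',np.abs(a-b)[170:220,440:510].mean(),np.abs(a-b)[80:130,300:370].mean())
for n in ['stopper','bitters_green','bitters_amber']: print(n,[(r['position'],r['score']) for r in mark_of('top',n)][:1])
```

```text
contact True [0.4953 0.0754 0.2399] [-2.263  -0.1989  9.4761]
True [0.4955 0.0753 0.2399] [-2.9793  0.7813 10.7137]
31.5083
lip shift diff 2.0383809523809524 1.3868571428571428
stopper [([442.1, 198.3], 0.68)]
bitters_green [([414.2, 227.6], 0.88)]
bitters_amber [([400.1, 187.3], 0.79)]
```

View pics/w10c.png

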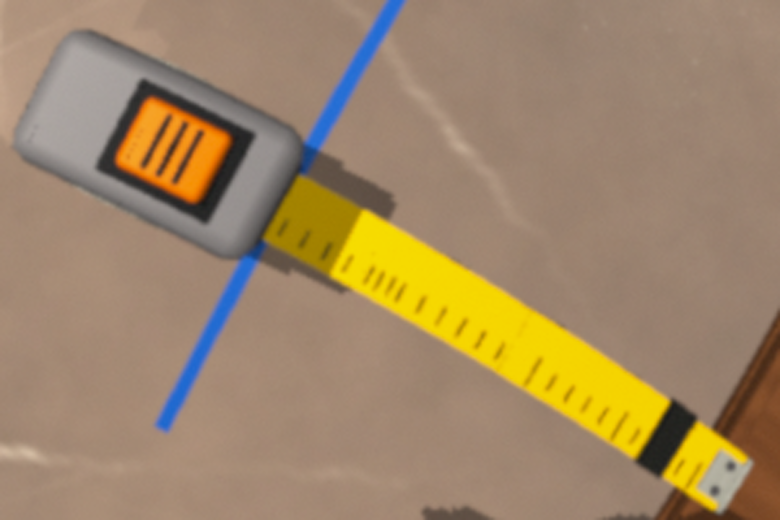

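The second press met a rigid stop straight away at the same height. The lock top is at about 66.9 mm, against 66.5 mm expected when fully down. Line, hook and bottles are unchanged, so I'm handing in.

Run:
```python
from h import *
print(robot.hand_in())
```

```text
the job is handed in; nothing more can be done
None
```

The tape is hooked over the tray's short rim and pulled out square to the blue line, with the lock down. I handed the job in at about 31.5 s of the 51 s allowed; it reported no verdict.

- **Tape used:** I took the largest of the three tapes. Its lip-to-lock distance measured 69.5 mm, exactly as the description requires.
- **Position at the line:** After the first draw, most estimates put the case front about 3 mm past the line's middle on the tray side. A scene view and the bottom corners had instead put it level or slightly behind. I went with the view from straight above, regripped and pulled back 2.8 mm. The front then sat within about 0.5 mm of the middle.
- **Hook and squareness:** The lip hangs inside the rim. The blade direction measured -92.6°, within about 0.2° of square to the rim; I took this before the 2.8 mm correction and did not repeat it.
- **Lock:** The first press reached full-down height, with the lock top at about 66.9 mm against 66.5 mm expected. A second press met a rigid stop at the same height. The case and hook did not visibly move between the pictures before and after pressing.
- **Bottles and stopper:** They stayed within about 2 pixels of their first detected positions in the top view, which is detection scatter.

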